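# Put the net frame away in the flip-top tub

### The arm

A 6-joint arm with a two-finger parallel gripper is mounted at the origin on the work surface. World frame = base frame: x ahead of the robot, y to its left, z up, the work surface at z = 0. Lengths are in m, angles in rad, forces in N, time in s.
With the tool pointing down it reaches from about 0.275 to 0.725 m from the base axis. Payload 5.6 kg.
Tool frame: the origin (TCP) lies midway between the tips of the shut fingers; the grasp point (between the pads) lies 19 mm behind it (manip.hold_point_z is the distance from the TCP to the grasp point, in m); z points along the fingers, y is the line along which they close (so a half turn about z gives the same grasp; the last joint's range is limited). The gripper opens to 85 mm and grips with 20 to 120 N. Pads are 22 mm wide; open, the fingers measure 114 mm over their backs; the gripper's body (76 mm by 85 mm) begins 54 mm behind the grasp point. The pads swing forward as they close: fully open they stand 13 mm farther back than shut.
Start: joints at [-0.842, 0.255, 0.108, 0, -1.424, -0.285], TCP at [0.236, -0.497, 0.231] pointing down, gripper open.
Joint ranges: [-2.95, 2.95], [-1.21, 1.97], [-1.09, 1.5], [-2.87, 1.71], [-2.94, -0.07], [-3.05, 3.05]. Speed limits (rad/s): [2.57, 2.57, 3.14, 3.14, 3.14, 3.14].

### API

Orientations are given as a unit quaternion [w, x, y, z].
In Python, from rig import status, read_camera, workorder, manip gives the robot as it stands.
- The arm moves only by the tool move_arm, never from a script. Its argument "moves" is a list of rows, each a list of 5 numbers: the shift along the tool's x, y, z in cm, then the turn about the tool's z in degrees, then the closure in counts, from 0 (fully open) to 255 (shut). A call has 1 to 20 rows; each row is the pose to reach, as a shift and turn from the pose commanded when the call began, along the tool's axes at that moment; what a row does not reach only later rows make up. A row lasts 1/12 s, in which the tool goes at most 41.7 mm and 7.16 degrees, less where a joint would pass 70% of its speed; a pose out of reach is approached as far as the arm can. A call with a gripper value outside its range is refused whole. The fingers move at their own pace and stop on an object; "newtons" is the grip in N (left out, the last holds). Time passes only in rows, so rows that repeat a pose let the fingers close. It gives the time, the measured TCP pose, the force, the opening and the grip force at its end, in the units of the state.
- status.read_state(): the state, without advancing time (a new reading comes with each control period).
- read_camera(name): name is "scene" or "top"; returns a dict with "pixels" (400x640x3 uint8, red, green, blue), "fx", "fy", "cx", "cy" (pixels), "world_to_cam" (4x4, takes a point from world to camera coordinates). Camera axes: x right, y down, z forward; pixel columns grow to the right and rows downward; lengths in m; the calibration is good to about 2 mm. A picture is of the moment at which its call begins. There is no depth.
- workorder.sign_off(): hands the job in; it is judged then, once.
The state is a dict: "time_s": time; "joint_positions": joint angles; "qvel": joint speeds; "joint_torque": joint torques, N m; "tool_pos": TCP position; "orientation": TCP orientation; "contact_force": force on the tool from outside, world axes, zero at the start; "moment": the same for the moment, N m; "grip_width": finger opening in m; "grasp_force": force on a finger pad.
Only numpy, scipy, OpenCV 4.12 (cv2) and the standard library are available. Lean on these libraries where they do the work, as an engineer would, in place of code of your own. Each camera call takes 0.05 s, during which the arm holds its last target. There are 200 camera calls.

### The job

Lift the green fish net frame up and off its peg, lay it flat on the dark ribbed mat and let go of it there, then take it up again, lay it flat inside the clear tub and let go. Then lower the tub's hinged lid, without slamming it, until it is fully closed, and leave everything else on the board and the shelf where it is.

Things in the scene. Friction and masses are not known exactly. Their poses are not given: they have to be found in the camera images.
- frame: Green rigid plastic net frame, no net, 175 long, 100 wide, 10 mm thick, 70 g: a hoop of 10 mm round bar on a flat 22 mm wide handle; hangs hoop up on a peg. Origin at mid-width, mid-thickness, near its balance point. z: along it from handle to hoop; x: across its width; y: through its thickness. Hoop's lower bar at z = +12 mm, top bar at +95 mm, handle's end at -75 mm.
- frame_bar (a point): Middle of the frame's top hoop bar (10 mm round, straight for 35 mm either side along x), which hangs on the peg; the peg lies under this point. Axes as frame.
- frame_grip (a point): Point in the middle of the frame's flat handle (22 mm wide along x, 10 mm thick along y), 18 mm from the origin towards the handle's end; axes as frame.
- pegboard: White pegboard, 440 mm long, 12 thick, top at 295 mm. Origin at the shelf, mid-length, mid-thickness; x along it, y out of its face. Three 6 mm steel pegs at x = -130, 0, +130 mm, axis 240 mm above the shelf, 81 mm long, ends turned up to 259 mm. Things hang 55 mm out from the origin's plane; the frame on the peg at x = 0 or +130 mm.
- mat: Dark rubber mat with grey ribs, 200 x 200 mm, 4 mm thick, fixed. Origin at the centre of its underside; z up.
- tub: Clear plastic tub with blue rim, fixed on the shelf: outside 125 mm (x) by 215 mm (y) by 65 mm high, walls and floor 4 mm, inside 117 x 207 mm. Origin at the centre of its underside; the lid's hinge runs along its +x (far) rim.
- lid (a joint): Hinge of the tub's lid, rad: 0 fully closed, 1.57 upright, more when leaning back beyond the tub. A stiff hinge: the lid stays where it is left. Clear panel 125 x 215 x 5 mm, with a blue thumb tab (70 mm long in y, 13 mm beyond the free edge) in the middle.
- lid_edge (a point): Middle of the lid's free edge at mid-thickness, 125 mm from the hinge; moves with the lid.
- lid_hinge (a point): Middle of the lid's hinge line, 65.5 mm above the shelf; its axes turn with the lid (z is the lid's outer face normal, -x points to the free edge).
- nozzle: Blue gravel vacuum nozzle, 150 mm long, 46 mm thick, hanging on a peg of the board by its loop; to be left alone. Origin at the loop's bar on the peg.
- tweezers: Curved stainless tweezers, 155 mm long, 23 mm wide, hanging on the peg at x = -130 mm; to be left alone. Origin at its top on the peg.
- food_jar: Orange food jar, 60 mm diameter, 85 mm high; to be left alone. Origin at the centre of its underside.
- conditioner: White bottle, 56 mm diameter, 150 mm high; to be left alone. Origin at the centre of its underside.
- cup: Yellow plastic cup, 70 mm diameter, 75 mm high; to be left alone. Origin at the centre of its underside.
- magnet: Black magnet cleaner block, 80 x 50 x 35 mm; to be left alone. Origin at the centre of its underside.
Mind the look-alikes: they are no part of the job. Of the things that look like the frame, the larger one is meant.

How it is judged:
On the way, in this order (a step that is already met when the one before it is completed fails the run):
1. the frame lies flat on the mat, let go and at rest ((angle between frame's own y axis and vertical below 0.15 rad or angle between frame's own y axis and vertical above 2.99 rad) and x of frame in the frame of mat between -0.09 and 0.09 m and y of frame in the frame of mat between -0.09 and 0.09 m and z of frame in the frame of mat below 0.018 m and contact force between the fingers and frame below 0.05 N and linear speed of frame below 0.03 m/s), for 0.2 s.
2. the frame lies flat in the tub, let go, the lid still open ((angle between frame's own y axis and vertical below 0.15 rad or angle between frame's own y axis and vertical above 2.99 rad) and x of frame in the frame of tub between -0.045 and 0.045 m and y of frame in the frame of tub between -0.06 and 0.06 m and z of frame in the frame of tub between 0 and 0.035 m and contact force between the fingers and frame below 0.05 N and linear speed of frame below 0.03 m/s and value of joint lid above 0.8 rad), for 0.2 s.
At the end, for the whole second after the job is handed in: The frame lies at rest flat (within 0.15 rad) inside the tub, its origin within 45 mm (x) and 60 mm (y) of the tub's centre and less than 35 mm above its underside; the lid is closed to less than 0.04 rad (5 mm at its free edge) and at rest (value of joint lid below 0.04 rad and velocity of joint lid between -0.05 and 0.05 rad/s and (angle between frame's own y axis and vertical below 0.15 rad or angle between frame's own y axis and vertical above 2.99 rad) and x of frame in the frame of tub between -0.045 and 0.045 m and y of frame in the frame of tub between -0.06 and 0.06 m and z of frame in the frame of tub between 0 and 0.035 m and linear speed of frame below 0.03 m/s); the robot touches nothing.
It fails at once if another thing on the board or shelf is moved by more than 30 mm (distance of any of tweezers, nozzle, food_jar, conditioner, cup, magnet from where it was at the start of the episode above 0.03 m).
It fails at once if the lid is slammed (closes faster than 4 rad/s) (velocity of joint lid below -4 rad/s).
It also fails if it takes over 67 s, if anything falls off the work surface, if the arm or the gripper's body presses on something with over 40 N, if the wrist force passes 120 N, or if a joint passes its speed limit or range.

## Working session

There is one attempt and no reset: what is moved stays moved. The work goes in short steps, Python scripts to look and compute and a tool call to move; the robot and the scene stay as the last step left them, time stands still between calls to the robot, and variables do not carry over. Pictures are saved under pics/ and viewed, at most 10 in all, crops included, and the job is handed in when it is done.

Besides the shell and the picture viewer there is one more tool, called after ">>>" by a JSON object that holds its "method" and its "body". move_arm: Moves the arm, as the interface text tells. Its arguments: {"type":"object","properties":{"moves":{"type":"array"},"newtons":{"type":"number"}},"required":["moves"]}

```bash
ls; mkdir -p pics
python3 - <<'E'
from rig import status, read_camera, workorder, manip
import cv2,json
s=status.read_state();print(s); print([a for a in dir(manip) if a[0]!='_'],manip.hold_point_z)
for n in("scene","top"):
    c=read_camera(n);cv2.imwrite(f"pics/{n}0.png",c["pixels"][:,:,::-1]);print(n,c["fx"],c["cx"],c["cy"],c["world_to_cam"])
E
```

```text
pics
{'time_s': 0.0, 'joint_positions': array([-8.42416483e-01,  2.55723870e-01,  1.07004781e-01, -5.06646339e-04,
       -1.42387942e+00, -2.84588284e-01]), 'qvel': array([ 9.70864208e-05,  4.79444662e-04,  1.37877012e-03, -1.18833225e-03,
       -1.03533076e-03, -5.41831327e-05]), 'joint_torque': array([-8.15205676e-04, -3.86635637e+01,  2.37938333e+01,  5.36519498e+00,
       -6.07192836e-03,  3.05572587e-05]), 'tool_pos': array([ 0.2359974 , -0.49624695,  0.23040321]), 'orientation': array([-2.18019927e-04, -2.20042825e-01,  9.75489764e-01,  9.09511748e-04]), 'contact_force': array([ 0.14873449, -0.33997408,  0.96183053]), 'moment': array([ 0.00854525, -0.06410405,  0.05167625]), 'grasp_force': 0.0, 'grip_width': 0.08536171391331374}
['IKError', 'hold_point_z'] 0.0187
scene 480.1596844861522 316.2664032662451 207.26503995775082 [[ 0.51899992  0.854751   -0.00630955 -0.24966174]
 [ 0.45865498 -0.28470641 -0.84177067 -0.08349434]
 [-0.7213007   0.433985   -0.53979841  1.61425723]
 [ 0.          0.          0.          1.        ]]
top 441.21154045042044 321.3966933330715 193.3086475830232 [[-7.99147212e-04 -9.99720715e-01 -2.36189319e-02  1.20105973e-02]
 [-9.94640132e-01  3.23670543e-03 -1.03346653e-01  5.25573700e-01]
 [ 1.03394238e-01  2.34097484e-02 -9.94364931e-01  1.45102288e+00]
 [ 0.00000000e+00  0.00000000e+00  0.00000000e+00  1.00000000e+00]]
```

View pics/scene0.png

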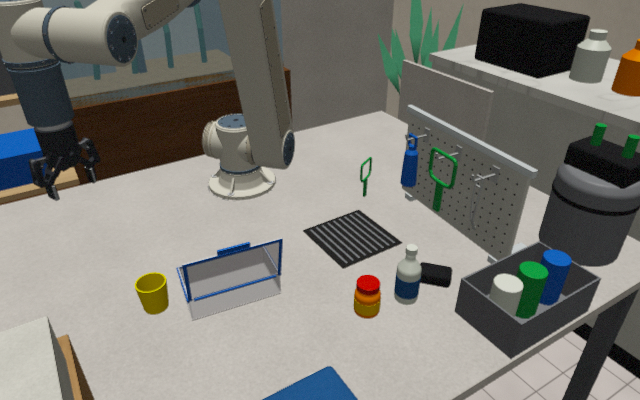

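View pics/top0.png

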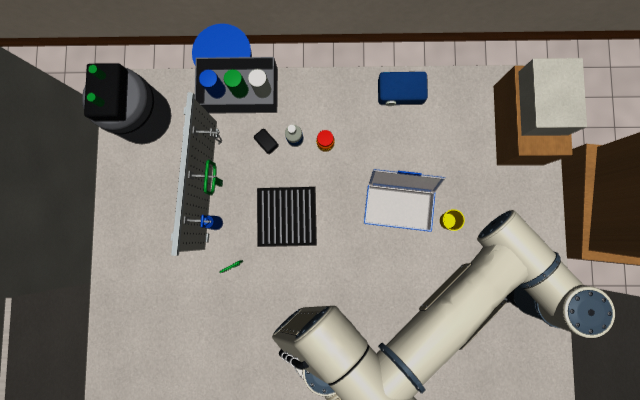

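```bash
cat > h.py <<'E'
import numpy as np,cv2
from rig import status,read_camera
def cams():
    return {n:read_camera(n) for n in("scene","top")}
def P(c):
    return np.array([[c["fx"],0,c["cx"]],[0,c["fy"],c["cy"]],[0,0,1]])@c["world_to_cam"][:3]
def tri(cs,s,t):
    X=cv2.triangulatePoints(P(cs["scene"]),P(cs["top"]),np.array(s,float).reshape(2,1),np.array(t,float).reshape(2,1))[:,0]
    X=X[:3]/X[3]; return X
def proj(c,X):
    q=P(c)@np.append(X,1);return q[:2]/q[2]
def atz(c,uv,z):
    p=P(c);A=np.c_[p[:,0],p[:,1],-np.array([uv[0],uv[1],1])];r=np.linalg.solve(A,-(p[:,2]*z+p[:,3]));return np.array([r[0],r[1],z])
def crop(c,u0,v0,w,h,k):
    return cv2.resize(np.ascontiguousarray(c["pixels"][v0:v0+h,u0:u0+w,::-1]),None,fx=k,fy=k,interpolation=cv2.INTER_CUBIC)
E
python3 - <<'E'
from h import *
c=cams()
a=crop(c["scene"],395,120,133,150,3); b=crop(c["top"],170,85,133,180,3)[:540]
M=np.zeros((540,800,3),np.uint8);M[:450,:399]=a;M[:540,400:799]=b;cv2.imwrite("pics/b1.png",M)
a=crop(c["scene"],170,230,130,100,3); b=crop(c["top"],355,155,130,100,3)
M=np.zeros((300,800,3),np.uint8);M[:300,:390]=a;M[:,400:790]=b;cv2.imwrite("pics/t1.png",M)
E
```

```text
(no output)
```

View pics/b1.png

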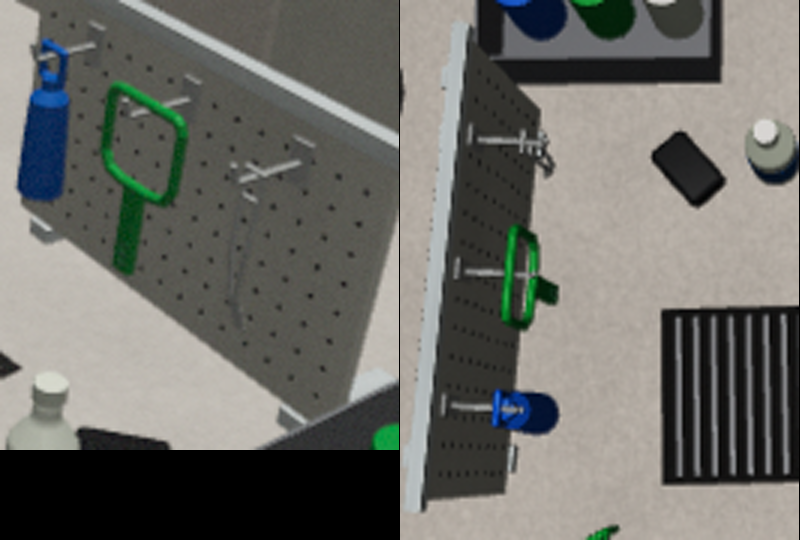

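View pics/t1.png

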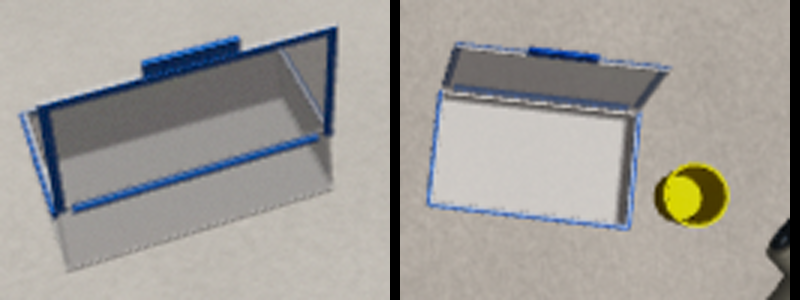

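Run:
```python
from h import *
np.set_printoptions(precision=4,suppress=True)
c=cams();T=c["top"];S=c["scene"]
bt=lambda x,y:(170+(x-400)/3,85+y/3); bs=lambda x,y:(395+x/3,120+y/3)
tt=lambda x,y:(355+(x-400)/3,155+y/3); ts=lambda x,y:(170+x/3,230+y/3)
a=atz(T,bt(460,26),.295);b=atz(T,bt(415,503),.295);print("board",a,b,np.linalg.norm(a-b),(a+b)/2)
d=(a-b)/np.linalg.norm(a-b);print("yaw of board line",np.degrees(np.arctan2(d[1],d[0])))
m=(a+b)/2; n=np.array([d[1],-d[0],0])
for k in(-.13,0,.13): 
  X=m+d*k+n*.055;X[2]=.238;print("peg",k,X,proj(T,X),proj(S,X))
print("hang bar",tri(c,bs(148,103),bt(512,277)))
print("handle end",tri(c,bs(124,270),bt(550,292)))
print("bars", tri(c,bs(113,88),bt(518,230)),tri(c,bs(183,127),bt(511,324)))
H=[atz(T,tt(*p),.0655) for p in((443,93),(640,110),(429,206),(631,229))];print("tub",np.array(H),H[0]-H[1],np.mean(H,0))
print("lidcorner",tri(c,ts(40,108),tt(668,68)),tri(c,ts(335,30),tt(457,44)))
for z in(.15,.17,.18): print(atz(T,tt(668,68),z),atz(T,tt(457,44),z))
M=[atz(T,p,.004) for p in((257.5,188),(315,187),(316,244.5),(258,246))];print("mat",np.array(M),np.mean(M,0))
print("cup",atz(T,tt(695,195),.075),"jar",atz(T,(325,139),.085),"cond",atz(T,(294,134),.15),"small",atz(T,(220,270),.0),atz(T,(241,263),0))
print("frame small s",tri(c,(366,178),(231,266)))
```

```text
board [0.7822 0.376  0.295 ] [0.3365 0.4037 0.295 ] 0.44655990261956063 [0.5593 0.3898 0.295 ]
yaw of board line -3.5557352437005973
peg -0.13 [0.4262 0.343  0.238 ] [204.0373 220.5473] [411.4919 139.9673]
peg 0 [0.5559 0.335  0.238 ] [207.9936 175.7612] [442.602  158.7803]
peg 0.13 [0.6857 0.3269 0.238 ] [211.8689 131.8915] [479.0435 180.8174]
hang bar [0.5528 0.3374 0.2479]
handle end [0.557  0.3398 0.0805]
bars [0.5748 0.3003 0.2861] [0.5334 0.3736 0.2025]
tub [[ 0.5451 -0.1463  0.0655]
 [ 0.5258 -0.3587  0.0655]
 [ 0.4225 -0.1298  0.0655]
 [ 0.3975 -0.3456  0.0655]] [0.0193 0.2124 0.    ] [ 0.4727 -0.2451  0.0655]
lidcorner [ 0.5558 -0.357   0.1853] [ 0.5812 -0.1487  0.1842]
[ 0.5598 -0.3686  0.15  ] [ 0.5855 -0.154   0.15  ]
[ 0.557  -0.3634  0.17  ] [ 0.5824 -0.1521  0.17  ]
[ 0.5556 -0.3609  0.18  ] [ 0.5808 -0.1511  0.18  ]
mat [[0.547  0.2301 0.004 ]
 [0.5497 0.0333 0.004 ]
 [0.3549 0.0298 0.004 ]
 [0.35   0.2256 0.004 ]] [0.4504 0.1297 0.004 ]
cup [ 0.4334 -0.4123  0.075 ] jar [ 0.6976 -0.0023  0.085 ] cond [0.6991 0.0934 0.15  ] small [0.2697 0.3537 0.    ] [0.293 0.283 0.   ]
frame small s [0.2865 0.3016 0.0639]
```

```bash
cat >> h.py <<'E'
from scipy.spatial.transform import Rotation as R
np.set_printoptions(precision=4,suppress=True)
def go(p,yaw=None):
    "shift (cm, tool axes) to world p; turn (deg about tool z) to bring tool y to world heading yaw (mod 180)"
    s=status.read_state();w,x,y,z=s["orientation"];M=R.from_quat([x,y,z,w]).as_matrix()
    print("shift",100*M.T@(np.array(p)-s["tool_pos"]))
    h=np.degrees(np.arctan2(M[1,1],M[0,1]));print("heading",h, "turn",None if yaw is None else -((yaw-h+90)%180-90),"j6",s["joint_positions"][5])
def st():
    s=status.read_state();print(s["time_s"],s["tool_pos"],s["joint_positions"],s["contact_force"],s["grip_width"],s["grasp_force"])
E
python3 - <<'E'
from h import *
go([.236,-.497,.36]);go([.534,.32,.36],86.4)
E
```

```text
shift [  0.0292  -0.0255 -12.9034]
heading 115.42721214687926 turn None j6 -0.28459279826713635
shift [-61.9632  60.9653 -12.8689]
heading 115.42721214687926 turn 29.02721214687925 j6 -0.28459279826713635
```

>>> {"method": "move_arm", "body": {"moves": [[0,0,-6,0,120],[-4,4,-12.9,5,120],[-62,61,-12.9,29,120],[-62,61,-12.9,29,120],[-62,61,-12.9,29,120],[-62,61,-12.9,29,120],[-62,61,-12.9,29,120],[-62,61,-12.9,29,120],[-62,61,-12.9,29,120],[-62,61,-12.9,29,120],[-62,61,-12.9,29,120],[-62,61,-12.9,29,120],[-62,61,-12.9,29,120],[-62,61,-12.9,29,120],[-62,61,-12.9,29,120],[-62,61,-12.9,29,120],[-62,61,-12.9,29,120],[-62,61,-12.9,29,120],[-62,61,-12.9,29,120],[-62,61,-12.9,29,120]], "newtons": 30}}

```text
time_s: 1.97
tool_pos: [0.4957, 0.2163, 0.3536]
orientation: [0.0, 0.031, 1.0, 0.0]
contact_force: [2.4, 0.0, 1.6]
grip_width: 0.0448
grasp_force: 0.0
```

Run:
```python
from h import *
st();go([.534,.337,.34],86.4)
```

```text
1.9667 [0.4957 0.2163 0.3536] [ 0.7011  0.2366  0.3902  0.0001 -1.7239 -2.3337] [2.3838 0.0454 1.6375] 0.04475798463146596 0.0
shift [-3.0776 12.2801  1.3638]
heading 86.45606546247859 turn 0.05606546247858546 j6 -2.3337148140386104
```

>>> {"method": "move_arm", "body": {"moves": [[-3.1,12.3,1.3,0,120],[-3.1,12.3,1.3,0,120],[-3.1,12.3,1.3,0,120],[-3.1,12.3,1.3,0,120],[-3.1,12.3,1.3,0,120],[-3.1,12.3,1.3,0,120]]}}

```text
time_s: 2.47
tool_pos: [0.5343, 0.3351, 0.3399]
orientation: [-0.0, 0.031, 1.0, -0.001]
contact_force: [-0.2, 0.2, 0.5]
grip_width: 0.0456
grasp_force: 0.0
```

Run:
```python
from h import *
st();go([.534,.337,.238],86.4)
c=cams()
a=crop(c["scene"],395,60,133,180,3); b=crop(c["top"],170,110,133,130,3)
M=np.zeros((540,800,3),np.uint8);M[:540,:399]=a;M[:390,400:799]=b;cv2.imwrite("pics/b2.png",M)
```

```text
2.4667 [0.5343 0.3351 0.3399] [ 0.8079  0.4349  0.6396  0.0005 -1.7765 -2.4405] [-0.1533  0.1825  0.4541] 0.04557639112654116 0.0
shift [ 0.0341  0.1954 10.1867]
heading 86.4507399941042 turn 0.050739994104191055 j6 -2.440501538999879
```

View pics/b2.png

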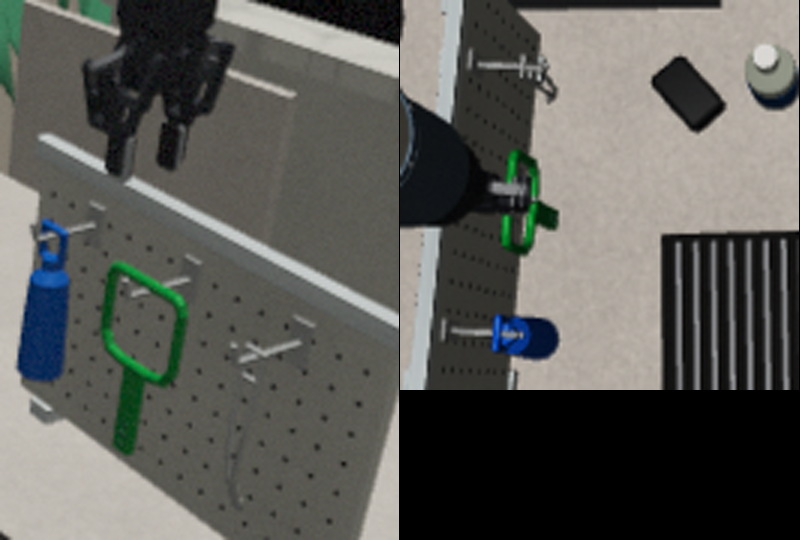

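>>> {"method": "move_arm", "body": {"moves": [[0,0.1,4,0,120],[0,0.1,7,0,120],[0,0.1,9,0,120],[0,0.1,10.2,0,120],[0,0.1,10.2,0,120],[0,0.1,10.2,0,120]]}}

```text
time_s: 3.07
tool_pos: [0.5343, 0.3349, 0.2397]
orientation: [0.001, 0.032, 0.999, 0.0]
contact_force: [0.5, -0.1, 1.2]
grip_width: 0.0454
grasp_force: 0.0
```

Run:
```python
from h import *
st()
c=cams()
a=crop(c["scene"],395,100,100,135,4)
b=crop(c["top"],170,140,100,70,4)
M=np.zeros((540,800,3),np.uint8);M[:,:400]=a;M[:280,400:]=b;
for z,col in((.238,(0,0,255)),(.248,(255,0,255))):
  for X in((.555,.3355,z),(.534,.337,z)):
    p=proj(c["scene"],X);cv2.circle(M,(int((p[0]-395)*4),int((p[1]-100)*4)),3,col,-1)
cv2.imwrite("pics/b3.png",M)
```

```text
3.0667 [0.5343 0.3349 0.2397] [ 0.8076  0.4167  0.3603  0.0006 -1.5132 -2.4418] [ 0.5131 -0.1102  1.2218] 0.04540531574737041 0.0
```

View pics/b3.png

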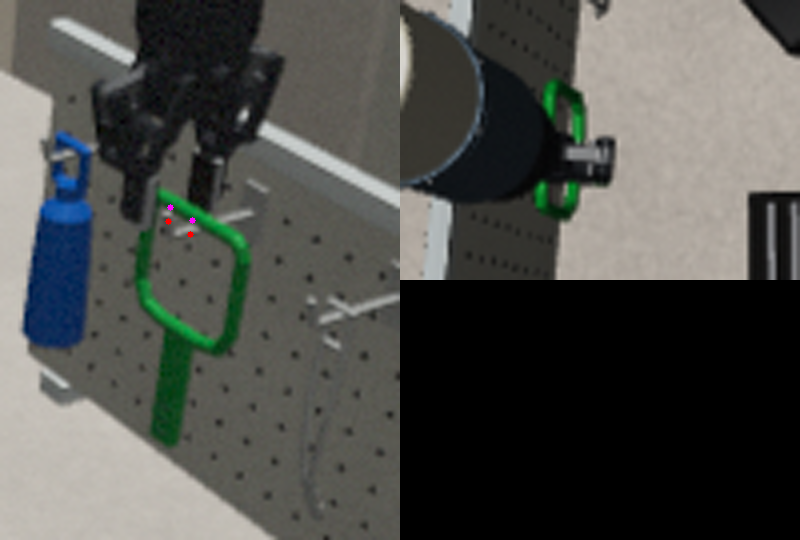

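The fingers straddle the bar on the robot side of the peg: the finger tips are at about (138,215) and (200,205), and the bar passes between them. I'll close and lift.

>>> {"method": "move_arm", "body": {"moves": [[0,0,0,0,255],[0,0,0,0,255],[0,0,0,0,255],[0,0,0,0,255],[0,0,0,0,255],[0,0,0,0,255]], "newtons": 30}}

```text
time_s: 3.67
tool_pos: [0.5345, 0.3364, 0.239]
orientation: [0.001, 0.031, 1.0, 0.0]
contact_force: [0.0, 1.0, 2.5]
grip_width: 0.0088
grasp_force: 29.9
```

>>> {"method": "move_arm", "body": {"moves": [[0,0,-1,0,255],[0,0,-2,0,255],[0,0,-3,0,255],[0,0,-3.8,0,255],[0,0,-3.8,0,255],[0,-1,-3.8,0,255],[0,-2.5,-3.8,0,255],[0,-4.5,-3.8,0,255],[0,-7,-3.8,0,255],[0,-9,-3.8,0,255],[0,-9,-3.8,0,255],[0,-9,-3.8,0,255]]}}

```text
time_s: 4.67
tool_pos: [0.5283, 0.2447, 0.2763]
orientation: [-0.0, 0.032, 0.999, -0.0]
contact_force: [-0.2, 0.2, -1.5]
grip_width: 0.0087
grasp_force: 29.6
```

Run:
```python
from h import *
st()
c=cams()
a=crop(c["scene"],320,80,200,180,4)
cv2.imwrite("pics/b4.png",a[:600])
go([.46,.19,.255],90)
```

```text
4.6667 [0.5283 0.2447 0.2763] [ 0.7021  0.3138  0.3014 -0.0002 -1.5586 -2.3369] [-0.2312  0.185  -1.5104] 0.008667619984250668 29.575936496257782
shift [ 6.4727 -6.0308  2.0943]
heading 86.41872806281891 turn -3.5812719371810857 j6 -2.337106343668348
```

View pics/b4.png

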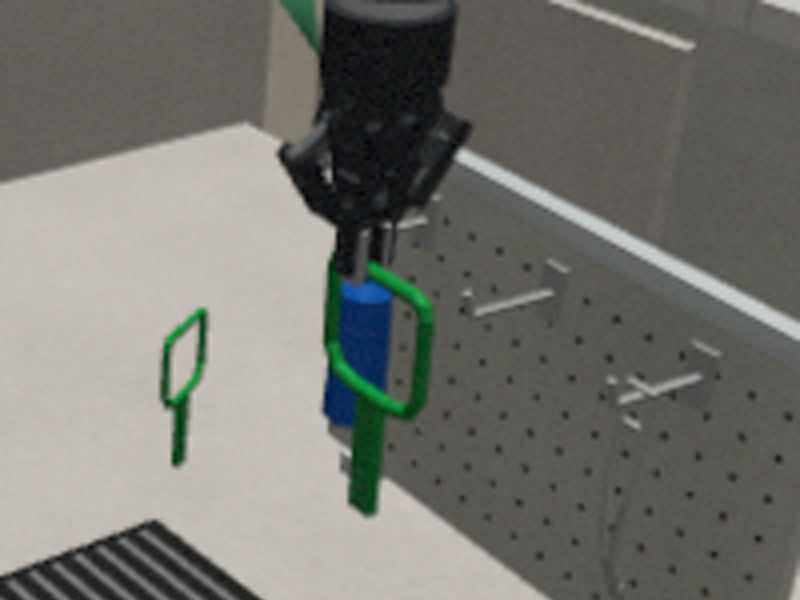

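Run:
```python
from h import *
go([.43,.20,.168],90)
```

```text
shift [ 9.5226 -5.218  10.7965]
heading 86.41872806281891 turn -3.5812719371810857 j6 -2.337106343668348
```

>>> {"method": "move_arm", "body": {"moves": [[2,-2,0,-1,255],[5,-4,2,-3.6,255],[8,-5.2,5,-3.6,255],[9.5,-5.2,8,-3.6,255],[9.5,-5.2,10,-3.6,255],[9.5,-5.2,10.8,-3.6,255],[9.5,-5.2,10.8,-3.6,255],[9.5,-5.2,10.8,-3.6,255]], "newtons": 20}}

```text
time_s: 5.43
tool_pos: [0.4313, 0.2009, 0.1689]
orientation: [0.0, -0.001, 1.0, -0.0]
contact_force: [1.0, 0.8, -0.0]
grip_width: 0.0091
grasp_force: 29.6
```

Run:
```python
from h import *
st();go([.43,.20,.168],90)
```

```text
5.4333 [0.4313 0.2009 0.1689] [ 0.7669  0.1382 -0.2002  0.0006 -1.2319 -2.3368] [ 1.0253  0.7732 -0.0028] 0.009064360189258311 29.585037231445312
shift [ 0.1327 -0.0943  0.0859]
heading 90.06330620957702 turn 0.06330620957702138 j6 -2.336766471088909
```

>>> {"method": "move_arm", "body": {"moves": [[0,0,0.3,0,255],[0,0,0.6,0,255],[0,-0.7,0.6,0,255],[0,-1.5,0.6,0,255],[0,-2.2,0.7,0,255],[0,-3.0,0.8,0,255],[0,-3.7,0.95,0,255],[0,-4.4,1.1,0,255],[0,-5.1,1.3,0,255],[0,-5.8,1.5,0,255]], "newtons": 20}}

```text
time_s: 6.27
tool_pos: [0.4306, 0.1417, 0.153]
orientation: [-0.0, -0.0, 1.0, 0.0]
contact_force: [0.3, 1.0, 0.9]
grip_width: 0.0083
grasp_force: 30.4
```

Run:
```python
from h import *
st()
c=cams()
a=crop(c["scene"],290,80,200,190,3);b=crop(c["top"],200,150,130,130,3)[:,:200]
M=np.zeros((570,800,3),np.uint8);M[:,:600]=a;M[:390,600:]=b
cv2.imwrite("pics/b5.png",M)
```

```text
6.2667 [0.4306 0.1417 0.153 ] [ 0.6653  0.1057 -0.2802 -0.0002 -1.1848 -2.2357] [0.2539 1.021  0.9114] 0.008315535893162621 30.43504446744919
```

View pics/b5.png

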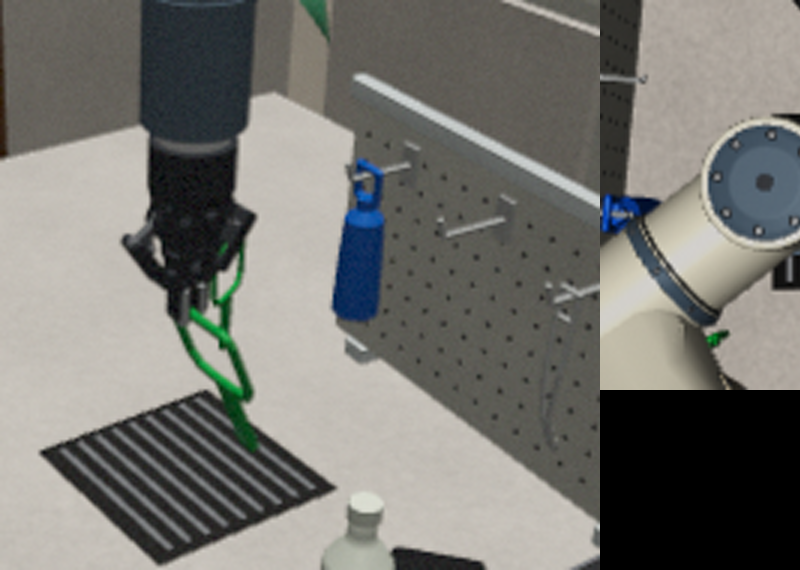

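>>> {"method": "move_arm", "body": {"moves": [[0,-0.7,0.25,0,255],[0,-1.4,0.55,0,255],[0,-2.1,0.9,0,255],[0,-2.7,1.25,0,255],[0,-3.9,2.05,0,255],[0,-5.1,2.95,0,255],[0,-6.2,3.95,0,255],[0,-7.2,5.0,0,255],[0,-8.1,6.2,0,255],[0,-8.9,7.5,0,255],[0,-9.6,8.8,0,255],[0,-10.2,10.2,0,255],[0,-10.6,11.5,0,255],[0,-10.9,12.8,0,255],[0,-11.0,13.6,0,255],[0,-11.0,14.0,0,255],[0,-11.0,14.0,0,255]]}}

```text
time_s: 7.78
tool_pos: [0.4296, 0.0314, 0.0123]
orientation: [-0.001, 0.0, 1.0, -0.001]
contact_force: [0.2, 0.0, -0.6]
grip_width: 0.0086
grasp_force: 32.5
```

Run:
```python
from h import *
st()
c=cams()
a=crop(c["scene"],290,120,200,150,3)
M=a
cv2.imwrite("pics/b6.png",M)
```

```text
7.7833 [0.4296 0.0314 0.0123] [ 0.4395  0.2275 -0.5498 -0.     -0.7962 -2.0103] [ 0.1513  0.0216 -0.5788] 0.008604422747005992 32.47053265571594
```

View pics/b6.png

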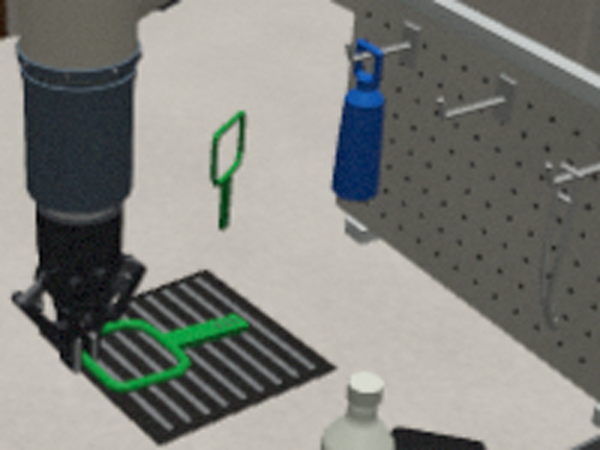

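Frame is nearly flat on the mat, with the hoop bar in the fingers at (80,350) and the handle end at (245,322). I'll release and rise.

>>> {"method": "move_arm", "body": {"moves": [[0,0,0,0,170],[0,0,0,0,150],[0,0,0,0,130],[0,0,0,0,120],[0,0,-2,0,120],[0,0,-5,0,120],[0,0,-9,0,100],[4,-6,-13,0,100],[6,-14,-16,0,100],[6,-16,-16,0,100],[6,-18,-16,0,100],[6,-18,-16,0,100]]}}

```text
time_s: 8.88
tool_pos: [0.37, -0.1493, 0.1748]
orientation: [0.001, -0.001, 1.0, -0.0]
contact_force: [1.7, 0.4, 0.2]
grip_width: 0.052
grasp_force: 0.0
```

Run:
```python
from h import *
st()
c=cams()
a=crop(c["scene"],300,190,133,100,3);b=crop(c["top"],225,160,133,120,3)
M=np.zeros((360,800,3),np.uint8);M[:300,:399]=a;M[:,400:799]=b
cv2.imwrite("pics/b7.png",M)
T=c["top"];hsv=cv2.cvtColor(T["pixels"],cv2.COLOR_RGB2HSV)
m=cv2.inRange(hsv,(50,100,30),(75,255,255));m[:,:240]=0;m[:160]=0;m[290:]=0;m[:,340:]=0
ys,xs=np.nonzero(m);pts=np.array([atz(T,(x+.0,y+.0),.009)[:2] for x,y in zip(xs,ys)]);print(len(pts),pts.min(0),pts.max(0))
h=pts[pts[:,1]>pts[:,1].max()-.06];print("handle mean",h.mean(0))
for y in np.arange(h[:,1].min()+.005,h[:,1].max(),.01):
  q=h[abs(h[:,1]-y)<.005];print(y,q[:,0].min(),q[:,0].max())
```

```text
8.8833 [ 0.37   -0.1493  0.1748] [ 0.014  -0.022  -0.3574  0.0001 -1.2331 -1.5832] [1.699  0.449  0.1504] 0.0519862067949585 0.0
360 [0.2968 0.0263] [0.5015 0.2846]
handle mean [0.299  0.2835]
```

View pics/b7.png

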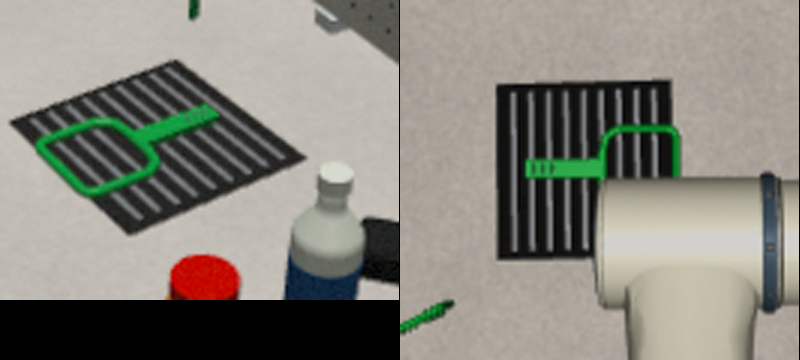

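Run:
```python
from h import *
c=cams();T=c["top"];hsv=cv2.cvtColor(T["pixels"],cv2.COLOR_RGB2HSV)
m=cv2.inRange(hsv,(50,100,30),(75,255,255));m[:,:255]=0;m[:200]=0;m[240:]=0;m[:,292:]=0
ys,xs=np.nonzero(m);pts=np.array([atz(T,(x,y),.012)[:2] for x,y in zip(xs,ys)])
r=cv2.minAreaRect(pts.astype(np.float32)*1000);print(r,pts.min(0),pts.max(0))
v=cv2.fitLine(pts.astype(np.float32),cv2.DIST_L2,0,.001,.001).ravel();print(v)
yend=pts[:,1].max()+.001;yg=yend-.057
xg=v[2]+(yg-v[3])*v[0]/v[1];print("grip",xg,yg)
a=np.degrees(np.arctan2(v[1],v[0]))
# check hoop: predicted top bar
go([xg,yg,.10],a-90)
X=np.array([xg,yg,.009]);d=np.array([v[0],v[1],0])*np.sign(v[1]);print("dir deg",np.degrees(np.arctan2(d[1],d[0])),"bar at",X-d*.113,proj(T,X-d*.113+np.array([.03,0,0])))
```

```text
((458.7668151855469, 156.3212890625), (37.152870178222656, 84.66411590576172), 0.36302056908607483) [0.4405 0.1139] [0.4776 0.1987]
[ 0.0425 -0.9991  0.4522  0.1543]
grip 0.45270493655518346 0.1426676148114952
shift [-8.1486 29.1406  7.369 ]
heading 89.85095403564627 turn 87.4148731030291 j6 -1.5888067898773752
dir deg 92.43607326014778 bar at [0.4575 0.0298 0.009 ] [315.9737 205.0822]
```

Run:
```python
from h import *
c=cams();T=c["top"];hsv=cv2.cvtColor(T["pixels"],cv2.COLOR_RGB2HSV)
m=cv2.inRange(hsv,(50,100,30),(75,255,255));m[:,:255]=0;m[:200]=0;m[240:]=0;m[:,288:]=0
pts=[]
for u in range(266,288):
  q=np.nonzero(m[:,u])[0]
  if len(q): pts.append((u,q.min(),q.max(),(q.min()+q.max())/2))
print(pts[::4]);p=np.array(pts)
W=np.array([atz(T,(u,v),.014)[:2] for u,_,_,v in pts]);k=np.polyfit(W[:,1],W[:,0],1);yend=W[:,1].max()+.001
yg=yend-.057;xg=np.polyval(k,yg);a=np.degrees(np.arctan2(1,k[0]));print(yend,xg,yg,"dir",a,"origin",xg-.018*k[0],yg-.018)
go([xg,yg,.10],a-90)
```

```text
[(266, np.int64(213), np.int64(218), np.float64(215.5)), (270, np.int64(212), np.int64(219), np.float64(215.5)), (274, np.int64(213), np.int64(219), np.float64(216.0)), (278, np.int64(212), np.int64(219), np.float64(215.5)), (282, np.int64(212), np.int64(219), np.float64(215.5)), (286, np.int64(213), np.int64(219), np.float64(216.0))]
0.19926510871695952 0.4512221789683486 0.14226510871695952 dir 89.68860632831878 origin 0.4511243507980128 0.12426510871695952
shift [-8.0903 28.9373  7.3083]
heading 90.04959176542175 turn -89.63901456289705 j6 -1.5889038408571872
```

>>> {"method": "move_arm", "body": {"moves": [[-2,3,0,-7,100],[-8.1,28.9,0,-90,100],[-8.1,28.9,0,-90,100],[-8.1,28.9,0,-90,100],[-8.1,28.9,2,-90,100],[-8.1,28.9,4,-90,100],[-8.1,28.9,7.3,-90,100],[-8.1,28.9,7.3,-90,100],[-8.1,28.9,7.3,-90,100],[-8.1,28.9,7.3,-90,100],[-8.1,28.9,7.3,-90,100],[-8.1,28.9,7.3,-90,100],[-8.1,28.9,7.3,-90,100],[-8.1,28.9,7.3,-90,100],[-8.1,28.9,7.3,-90,100],[-8.1,28.9,7.3,-90,100]]}}

```text
time_s: 10.52
tool_pos: [0.4512, 0.142, 0.1001]
orientation: [-0.0, -0.707, 0.707, 0.0]
contact_force: [0.4, 0.4, -1.0]
grip_width: 0.0519
grasp_force: 0.0
```

Run:
```python
from h import *
st();go([.451,.142,.0075],0)
```

```text
10.5167 [0.4512 0.142  0.1001] [ 0.6373  0.1901 -0.3245 -0.0001 -1.0566 -0.6377] [ 0.4282  0.3981 -1.0419] 0.051863593233125546 0.0
shift [-0.0036  0.0148  9.2623]
heading 179.97579555969455 turn -0.024204440305453545 j6 -0.6376595876784563
```

>>> {"method": "move_arm", "body": {"moves": [[0,0,3,0,100],[0,0,6,0,100],[0,0,8,0,100],[0,0,9.4,0,100],[0,0,9.5,0,100],[0,0,9.5,0,255],[0,0,9.5,0,255],[0,0,9.5,0,255],[0,0,9.5,0,255],[0,0,9.5,0,255]], "newtons": 40}}

```text
time_s: 11.35
tool_pos: [0.4526, 0.1419, 0.0067]
orientation: [-0.001, 0.707, -0.707, 0.0]
contact_force: [-1.6, 1.3, 6.4]
grip_width: 0.0205
grasp_force: 39.9
```

Run:
```python
from h import *
st();go([.470,-.215,.15],174)
```

```text
11.35 [0.4526 0.1419 0.0067] [ 0.6357  0.3058 -0.4539  0.0004 -0.8081 -0.6353] [-1.5989  1.2742  6.4021] 0.020457557007953348 39.85713601112366
shift [ 35.6732  -1.7518 -14.383 ]
heading -179.96127475788916 turn 6.038725242110843 j6 -0.6352955918906962
```

>>> {"method": "move_arm", "body": {"moves": [[0,0,-1,0,255],[0,0,-3,0,255],[0,0,-6,0,255],[1,0,-9,0,255],[3,0,-12,0,255],[6,0,-14.4,2,255],[9,0,-14.4,4,255],[12,0,-14.4,6,255],[15,-0.5,-14.4,6,255],[18,-0.8,-14.4,6,255],[21,-1,-14.4,6,255],[24,-1.3,-14.4,6,255],[27,-1.5,-14.4,6,255],[30,-1.6,-14.4,6,255],[33,-1.7,-14.4,6,255],[35,-1.7,-14.4,6,255],[35.7,-1.7,-14.4,6,255],[35.7,-1.7,-14.4,6,255],[35.7,-1.7,-14.4,6,255]]}}

```text
time_s: 12.93
tool_pos: [0.4685, -0.2154, 0.1492]
orientation: [0.0, -0.669, 0.743, 0.0]
contact_force: [0.0, 0.8, -1.2]
grip_width: 0.0206
grasp_force: 39.1
```

Run:
```python
from h import *
st();go([.476,-.215,.02],174)
c=cams()
a=crop(c["scene"],160,160,140,170,3);b=crop(c["top"],350,150,130,110,3)
M=np.zeros((510,820,3),np.uint8);M[:,:420]=a;M[:330,430:]=b
cv2.imwrite("pics/b8.png",M[:,:820])
import cv2 as _; _.imwrite("pics/b8.png",_.resize(M,(800,498)))
```

```text
12.9333 [ 0.4685 -0.2154  0.1492] [-0.1273  0.2288 -0.1384 -0.0006 -1.2037  0.0223] [ 0.0252  0.7787 -1.1892] 0.02061935314863081 39.14145469665527
shift [-0.1153 -0.7425 12.9222]
heading 173.97085688288556 turn -0.02914311711444384 j6 0.022283273976143044
```

View pics/b8.png

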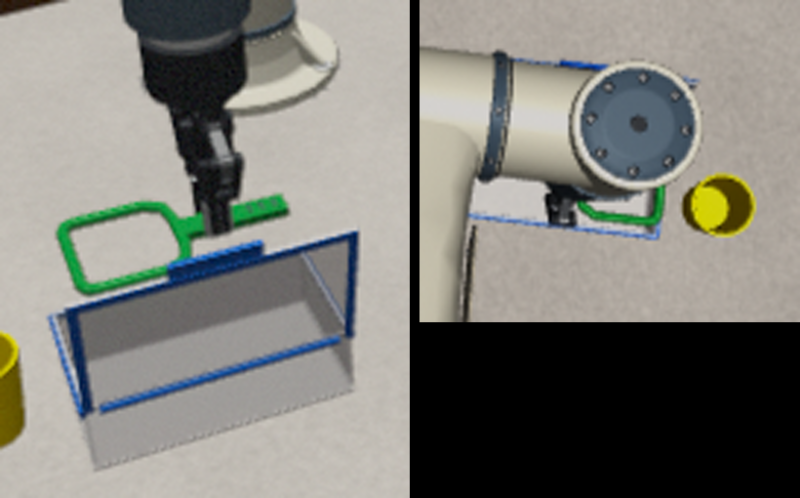

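Run:
```python
from h import *
c=cams()
from scipy.optimize import least_squares
t=lambda x,y:(355+(x-400)/3,155+y/3); s=lambda x,y:(170+x/3,230+y/3)
obs=[("top",t(443,93),(1,1,.0655)),("top",t(640,112),(1,-1,.0655)),("top",t(429,206),(-1,1,.0655)),("top",t(631,229),(-1,-1,.0655)),
("scene",s(332,136),(1,1,.0655)),("scene",s(58,215),(1,-1,.0655)),("scene",s(22,113),(-1,-1,.0655)),("scene",s(68,269),(1,-1,0)),("scene",s(333,191),(1,1,0))]
def f(p):
  r=[]
  for n,uv,k in obs:
    x,y=k[0]*.0625,k[1]*.1075;cs,sn=np.cos(p[2]),np.sin(p[2])
    r.extend(proj(c[n],[p[0]+cs*x-sn*y,p[1]+sn*x+cs*y,k[2]])-uv)
  return r
q=least_squares(f,[.4727,-.245,-.1],loss="soft_l1");print(q.x,np.degrees(q.x[2]));print(np.array(f(q.x)).reshape(-1,2))
x,y,th=q.x;ex=np.array([np.cos(th),np.sin(th)]);ey=np.array([-ex[1],ex[0]])
print("centre",x,y,"grip target",np.array([x,y])+ey*.0305)
h=np.array([x,y])+ex*.0625;print("hinge mid",h,ex)
```

```text
[ 0.4748 -0.2407 -0.1049] -6.011943950345364
[[-1.8638 -0.9333]
 [-1.4261 -0.621 ]
 [-0.8087 -0.4224]
 [-1.4721 -1.1874]
 [-0.9708 -2.7389]
 [-1.5687 -1.0894]
 [-1.2678 -0.4376]
 [-0.5171  2.3408]
 [-0.0161 -0.2044]]
centre 0.4747593761590098 -0.24067163880204426 grip target [ 0.478  -0.2103]
hinge mid [ 0.5369 -0.2472] [ 0.9945 -0.1047]
```

Run:
```python
from h import *
st();go([.477,-.212,.009],174)
```

```text
13.1333 [ 0.4689 -0.2147  0.1495] [-0.1255  0.2283 -0.1385 -0.0002 -1.2037  0.0228] [-0.5864  0.4728 -0.5827] 0.020258308081708178 39.14350211620331
shift [-0.3501 -0.7755 14.0501]
heading 174.109220323445 turn 0.10922032344498689 j6 0.022779236814432825
```

>>> {"method": "move_arm", "body": {"moves": [[-0.3,-0.4,2,0,255],[-0.3,-0.8,4,0,255],[-0.3,-0.8,6,0,255],[-0.3,-0.8,7.5,0,255],[-0.3,-0.8,8.5,0,255],[-0.3,-0.8,9.5,0,255],[-0.3,-0.8,10.2,0,255],[-0.3,-0.8,10.2,0,255]]}}

```text
time_s: 13.8
tool_pos: [0.4764, -0.2132, 0.0462]
orientation: [-0.0, -0.669, 0.743, 0.001]
contact_force: [-1.0, -0.9, -0.4]
grip_width: 0.0207
grasp_force: 39.2
```

Run:
```python
from h import *
st()
c=cams()
a=crop(c["scene"],160,190,140,140,4)
cv2.imwrite("pics/b9.png",a)
```

```text
13.8 [ 0.4764 -0.2132  0.0462] [-0.1206  0.3366 -0.2785 -0.0004 -0.9575  0.0167] [-1.0404 -0.9478 -0.3859] 0.020735319410109525 39.15527701377869
```

View pics/b9.png

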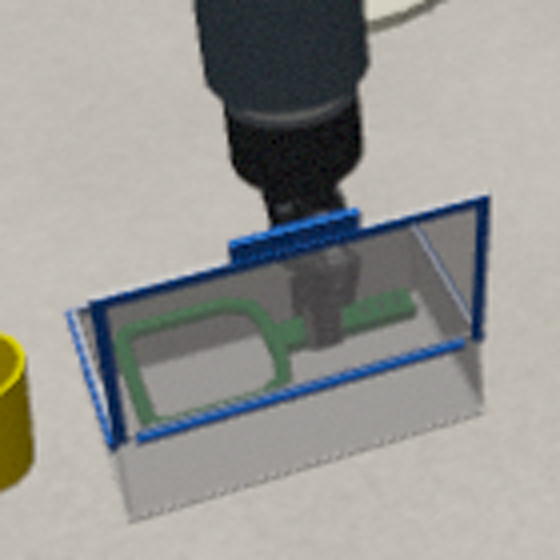

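Frame is inside the walls without contact, so I'll lower and release. I have now viewed 12 pictures, over the limit of 10, so from here I'll work from numbers only.

>>> {"method": "move_arm", "body": {"moves": [[0,0,1,0,255],[0,0,2,0,255],[0,0,3,0,255],[0,0,3.7,0,255],[0,0,3.8,0,255],[0,0,3.8,0,255]]}}

```text
time_s: 14.4
tool_pos: [0.4764, -0.2135, 0.0085]
orientation: [-0.001, -0.669, 0.743, 0.001]
contact_force: [-0.4, 0.2, -0.4]
grip_width: 0.0207
grasp_force: 39.2
```

>>> {"method": "move_arm", "body": {"moves": [[0,0,0,0,170],[0,0,0,0,140],[0,0,0,0,110],[0,0,0,0,100],[0,0,0,0,100],[0,0,-2,0,100],[0,0,-5,0,100],[0,0,-9,0,100],[0,0,-13,0,140],[0,0,-17,0,200],[0,0,-21,0,255],[0,0,-26,0,255],[0,0,-26,0,255],[0,0,-26,0,255]]}}

```text
time_s: 15.57
tool_pos: [0.4792, -0.2143, 0.2741]
orientation: [0.003, -0.669, 0.743, -0.004]
contact_force: [-0.1, -0.4, -1.0]
grip_width: -0.0003
grasp_force: 0.0
```

Run:
```python
from h import *
st()
c=cams()
hsv=cv2.cvtColor(c["scene"]["pixels"],cv2.COLOR_RGB2HSV);m=cv2.inRange(hsv,(45,40,30),(85,255,255));m[:230]=0;m[:,:170]=0;m[:,300:]=0
p=np.argwhere(m)[:,::-1]
W=np.array([atz(c["scene"],q,.01)[:2] for q in p]);th=-.105;ex=np.array([np.cos(th),np.sin(th)]);ey=np.array([-ex[1],ex[0]])
L=np.c_[(W-[.474,-.242])@ex,(W-[.474,-.242])@ey];print(len(L),np.percentile(L,[0,1,50,99,100],axis=0),L[L[:,1]>.05].mean(0))
h=np.array([.537,-.247])
for u,z in((.085,.27),(.085,.165)): go([*(h+ex*u),z],174)
```

```text
15.5667 [ 0.4792 -0.2143  0.2741] [-0.121   0.1889  0.1299  0.0013 -1.5016  0.0168] [-0.1185 -0.415  -0.9797] -0.0003079167427468582 0.0
398 [[-0.054  -0.0867]
 [-0.0532 -0.0857]
 [-0.0088 -0.0274]
 [ 0.0464  0.0828]
 [ 0.0472  0.0873]] [-0.0086  0.0685]
shift [  2.7281 -14.7765  -0.0264]
heading 174.03028059141454 turn 0.030280591414538094 j6 0.01682445057204236
shift [  2.7327 -14.759   10.4736]
heading 174.03028059141454 turn 0.030280591414538094 j6 0.01682445057204236
```

Frame is flat in the tub: extents are about 100 x 174 mm, centred within 4 mm. Next the lid: over it and down behind.

>>> {"method": "move_arm", "body": {"moves": [[1,-4,0,0,255],[2,-8,0,0,255],[2.7,-12,0,0,255],[2.7,-14.8,0,0,255],[2.7,-14.8,1,0,255],[2.7,-14.8,4,0,255],[2.7,-14.8,7.5,0,255],[2.7,-14.8,10.5,0,255],[2.7,-14.8,10.5,0,255],[2.7,-14.8,10.5,0,255]]}}

```text
time_s: 16.5
tool_pos: [0.62, -0.2557, 0.1619]
orientation: [-0.002, -0.669, 0.743, 0.002]
contact_force: [0.5, -0.2, 0.6]
grip_width: -0.0001
grasp_force: 0.0
```

Run:
```python
from h import *
st();go([.5367,-.247,.165],174)
```

```text
16.5 [ 0.62   -0.2557  0.1619] [-0.1587  0.5251  0.3374  0.0003 -1.3891  0.0545] [ 0.5096 -0.2227  0.5903] -0.00011235068820284541 0.0
shift [ 0.002   8.3774 -0.261 ]
heading 174.03420633610108 turn 0.034206336101078705 j6 0.05448837930115091
```

>>> {"method": "move_arm", "body": {"moves": [[0,2,-0.3,0,255],[0,3.5,-0.4,0,255],[0,4.5,-0.5,0,255],[0,5.5,-0.5,0,255],[0,6.5,-0.5,0,255],[0,7.5,-0.5,0,255],[0,8.5,-0.5,0,255],[0,9.5,-0.5,0,255],[0,10.4,-0.2,0,255],[0,11.4,0.2,0,255]]}}

```text
time_s: 17.33
tool_pos: [0.51, -0.2448, 0.1661]
orientation: [0.002, -0.67, 0.743, -0.003]
contact_force: [0.5, -0.1, 1.0]
grip_width: -0.0001
grasp_force: 0.5
```

Run:
```python
from h import *
st();c=cams()
for n in c: cv2.imwrite(f"pics/lid_{n}.png",c[n]["pixels"][:,:,::-1])
hsv=cv2.cvtColor(c["scene"]["pixels"],cv2.COLOR_RGB2HSV);m=cv2.inRange(hsv,(105,150,60),(125,255,255));m[:150]=0;m[:,:160]=0;m[:,300:]=0;m[340:]=0
p=np.argwhere(m)[:,::-1];print(len(p),p.min(0),p.max(0))
th=-.105;ex=np.array([np.cos(th),np.sin(th),0]);ey=np.array([-ex[1],ex[0],0]);h=np.array([.537,-.247,.0655])
obs=cv2.distanceTransform(255-m,cv2.DIST_L2,5)
for f in np.arange(0,1.9,.1):
  d=[]
  for s in np.linspace(-.1,.1,30):
    X=h+ey*s+.125*np.array([-np.cos(f)*ex[0],-np.cos(f)*ex[1],np.sin(f)]);q=proj(c["scene"],X).astype(int);d.append(obs[q[1],q[0]])
  print(round(f,1),np.mean(d))
```

```text
17.3333 [ 0.51   -0.2448  0.1661] [-0.1701  0.308   0.0133  0.0016 -1.2689  0.066 ] [ 0.4658 -0.108   0.9978] -0.00011057670216363364 0.5279449804220349
760 [176 223] [279 300]
0.0 14.145015
0.1 11.248943
0.2 8.37995
0.3 5.675763
0.4 3.17199
0.5 1.1798967
0.6 0.5065633
0.7 1.39292
0.8 2.1125064
0.9 2.4459434
1.0 2.5320933
1.1 2.1590698
1.2 1.42646
1.3 0.4065633
1.4 1.33969
1.5 3.7847033
1.6 6.5085797
1.7 9.446409
1.8 12.320621
```

>>> {"method": "move_arm", "body": {"moves": [[0,0.8,0.8,0,255],[0,1.4,1.2,0,255],[0,2.1,1.7,0,255],[0,2.9,2.4,0,255],[0,3.7,3.1,0,255],[0,4.3,3.9,0,255],[0,4.9,4.8,0,255],[0,5.4,5.7,0,255],[0,5.8,6.7,0,255],[0,6.0,7.4,0,255],[0,6.2,8.2,0,255],[0,6.3,9.0,0,255],[0,6.3,9.5,0,255],[0,6.3,9.8,0,255],[0,6.3,9.9,0,255]]}}

```text
time_s: 18.68
tool_pos: [0.446, -0.2378, 0.0697]
orientation: [-0.0, -0.67, 0.742, -0.002]
contact_force: [-18.9, 16.5, 57.6]
grip_width: -0.0001
grasp_force: 29.1
```

>>> {"method": "move_arm", "body": {"moves": [[0,0,-0.3,0,255],[0,0,-1,0,255],[0,0,-3,0,255],[0,0,-7,0,255],[0,0,-11,0,255],[0,0,-15,0,255],[0,0,-15,0,255],[0,0,-15,0,255]]}}

```text
time_s: 19.35
tool_pos: [0.447, -0.2378, 0.2158]
orientation: [0.002, -0.669, 0.743, -0.002]
contact_force: [0.1, 0.7, -0.9]
grip_width: -0.0002
grasp_force: 0.0
```

Run:
```python
from h import *
st();c=cams()
hsv=cv2.cvtColor(c["scene"]["pixels"],cv2.COLOR_RGB2HSV);m=cv2.inRange(hsv,(105,150,60),(125,255,255));m[:200]=0;m[:,:160]=0;m[:,300:]=0;m[340:]=0
p=np.argwhere(m)[:,::-1];print(len(p),p.min(0),p.max(0))
th=-.105;ex=np.array([np.cos(th),np.sin(th),0]);ey=np.array([-ex[1],ex[0],0]);h=np.array([.537,-.247,.0655])
obs=cv2.distanceTransform(255-m,cv2.DIST_L2,5)
for f in np.arange(0,.4,.04):
  for r in (.125,.134):
    d=[]
    for s in np.linspace(-.035,.035,30):
      X=h+ey*s+r*np.array([-np.cos(f)*ex[0],-np.cos(f)*ex[1],np.sin(f)]);q=proj(c["scene"],X).astype(int);d.append(obs[q[1],q[0]])
    print(round(f,2),r,np.mean(d))
for s in(-.03,0,.03):
  X=h+ey*s;o=[]
  q=proj(c["scene"],h+ey*s-.14*ex).astype(int);col=m[:,q[0]];print(s,"blue rows",np.nonzero(col)[0],"pred tab",proj(c["scene"],h+ey*s-.138*ex),"edge",proj(c["scene"],h+ey*s-.125*ex))
b=c["scene"]["pixels"];cv2.imwrite("pics/closed.png",b[:,:,::-1])
```

```text
19.35 [ 0.447  -0.2378  0.2158] [-0.1788  0.17   -0.0399  0.0003 -1.3551  0.0746] [ 0.1217  0.7441 -0.884 ] -0.00016042040557784096 0.0
596 [177 242] [278 300]
0.0 0.125 0.94666666
0.0 0.134 0.06666667
0.04 0.125 0.0
0.04 0.134 0.23333333
0.08 0.125 0.033333335
0.08 0.134 1.7731267
0.12 0.125 0.8933333
0.12 0.134 3.2252202
0.16 0.125 2.1725068
0.16 0.134 4.8233595
0.2 0.125 3.518243
0.2 0.134 6.26212
0.24 0.125 4.956796
0.24 0.134 7.7199492
0.28 0.125 6.169096
0.28 0.134 9.105479
0.32 0.125 7.40088
0.32 0.134 10.44424
0.36 0.125 8.566203
0.36 0.134 11.709459
-0.03 blue rows [254 255 257 295 296] pred tab [206.9156 255.3147] edge [208.2656 258.3171]
0 blue rows [251 252 253 254 291 292 293] pred tab [218.8487 252.037 ] edge [220.2868 254.9847]
0.03 blue rows [248 249 250 251 288 289] pred tab [230.5695 248.8176] edge [232.0923 251.712 ]
```

>>> {"method": "move_arm", "body": {"moves": [[0,1,4,0,255],[0,1,8,0,255],[0,1,11.5,0,255],[0,1,13.5,0,255],[0,1,14.2,0,255],[0,1,14.4,0,255],[0,1,14.4,0,255]]}}

```text
time_s: 20.03
tool_pos: [0.4318, -0.2354, 0.0702]
orientation: [-0.002, -0.67, 0.743, 0.003]
contact_force: [-13.3, 9.4, 26.3]
grip_width: 0.0001
grasp_force: 13.1
```

>>> {"method": "move_arm", "body": {"moves": [[0,0,0.2,0,255],[0,0,0.2,0,255],[0,0,0.2,0,255]]}}

```text
time_s: 20.28
tool_pos: [0.4319, -0.2355, 0.07]
orientation: [-0.002, -0.67, 0.743, 0.002]
contact_force: [-17.5, 13.8, 40.4]
grip_width: -0.0001
grasp_force: 19.9
```

>>> {"method": "move_arm", "body": {"moves": [[0,0,0.2,0,255],[0,0,0.2,0,255],[0,0,0.2,0,255]]}}

```text
time_s: 20.53
tool_pos: [0.4319, -0.2355, 0.0697]
orientation: [-0.002, -0.67, 0.742, 0.002]
contact_force: [-21.7, 18.2, 54.5]
grip_width: -0.0002
grasp_force: 26.9
```

The contact height is the same at two radii and the stop is stiff, so the lid is level and closed. I'll retreat and hand in.

>>> {"method": "move_arm", "body": {"moves": [[0,0,-0.4,0,255],[0,0,-1,0,255],[0,0,-4,0,255],[0,0,-8,0,255],[0,0,-12,0,255],[0,0,-16,0,255],[0,0,-16,0,255],[0,0,-16,0,255],[0,0,-16,0,255]]}}

```text
time_s: 21.28
tool_pos: [0.435, -0.2361, 0.224]
orientation: [-0.0, -0.669, 0.743, 0.001]
contact_force: [-0.4, 0.2, -0.4]
grip_width: 0.0
grasp_force: 0.0
```

Run:
```python
from h import *
from rig import workorder
st();print(workorder.sign_off())
```

```text
21.2833 [ 0.435  -0.2361  0.224 ] [-0.1805  0.15   -0.0429 -0.0007 -1.3802  0.0762] [-0.4282  0.2    -0.3669] 3.5376961279503143e-06 0.0
the job is handed in; nothing more can be done
None
```

The job is handed in at 21.3 s with no verdict returned: the frame was laid flat on the mat, then flat in the tub, and the lid was pressed closed against its stop and left untouched; I viewed 12 pictures, over the limit of 10.

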